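# Stamp an elbow casting in the lever press and rack it

### The job

One grey elbow casting still stands on the bench mat in front of the robot, outside the carrier. Stand it upright in the nest of the green marking press, between the rails, with the flat pad on its back facing the ram and its side tube pointing away from the ram, and let go of it; then swing the press's red-handled lever to its stop and let it return fully home. Finally take the stamped casting out and stand it upright in the one empty well of the grey carrier (the one with the yellow liner), leaving the other castings and the green sanding block where they are.

Things in the scene. Friction and masses are not known exactly. Their poses are not given: they have to be found in the camera images.
- raw_elbow: grey cast-aluminium elbow fitting, 65 x 74 x 50 mm, 85 g; the one to stamp, standing on the 3 mm mat on the bench at the start. Origin: centre of its underside, z up. In mm: side tube 27 thick along +x to x = 33, axis at z = 27, top at 40; flat pad 22 wide facing -x at x = -33, z = 8 to 28; foot x = -29 to 12, with a 6 thick flange at y = -37 to 37 (x = -17 to 1)
- collar (a point): point on raw_elbow at x = -8, y = 0, z = 40 mm of its frame: middle of its upright round collar (32 mm diameter, from z = 30 to the top of the casting at z = 50), where it is gripped, best with the fingers closing along the casting's y
- done_elbow_a: grey cast-aluminium elbow fitting, 65 x 74 x 50 mm, 85 g; same shape and axes as raw_elbow; already stamped, stands in a well of the carrier
- done_elbow_b: grey cast-aluminium elbow fitting, 65 x 74 x 50 mm, 85 g; same shape and axes as raw_elbow; already stamped, stands in another well of the carrier
- nest (a point): point on the nest floor of the press, 12 mm above the bench, z up. A casting set down with its origin here and its axes parallel to these is seated; up to 10 mm further to -x also serves, the ram pushes it home to about x = +2. Rails 10 mm high at the sides (inner faces y = -40.5 and 40.5, x = -30 to 14 mm) and a fence 10 mm high at x = 14.5 to 24.5
- press: marking press fixed to the bench, base plate 215 x 120 x 12 mm; origin under the nest, axes as point nest. The ram, 16 mm thick, 30 mm above the bench, comes from -x: its tip is at x = -59 mm at rest, -31 at full stroke. A green block stands at x = -66 to -146, y = -30 to 30, 58 mm high; the lever turns on it at x = -115
- lever (a joint): lever of the press, a horizontal bar swinging about a vertical axis; 0 = at rest, 1.0 rad = at its stop; it grows counter-clockwise seen from above (the handle comes towards the robot). A spring of about 3 N at the handle at rest and 8 N at the stop brings it back. It drives the ram
- knob (a point): middle of the grip height of the upright red handle at the end of the lever, 111 mm above the bench; the handle is 24 mm in diameter, from 78 to 136 mm above the bench, and moves with the lever
- lever_hinge (a point): point on the vertical axis of the lever at the height of knob; the handle's axis runs round it at 130 mm
- carrier: grey open carrier fixed to the bench, 96 (x) x 296 (y) x 36 mm, origin at the centre of its underside. Three wells in a row along y, centres at y = -97, 0 and 97, each 86 x 92 mm inside, 25 mm deep, floor 11 mm above the bench, walls 5 mm thick; two wells hold a finished casting each
- liner: yellow liner plate, 80 x 86 x 2 mm, lying fixed on the floor of the one empty well of the carrier; origin at the centre of its underside, 11 mm above the bench (its top is at 13 mm)
- bench_vise: dark bench vice bolted to the bench between the press and the carrier, not used: about 155 mm high, reaching 130 mm from its origin towards the robot (low down; 100 mm at the top), 70 mm to either side; carry things over it or round it
- cap: bystander: round grey cap casting, 68 x 70 x 21 mm, lying on the bench; origin at the centre of its underside
- sanding_block: bystander: green sanding block, 55 x 100 x 28 mm; origin at the centre of its underside

How it is judged:
By the outcome, as a careful person would: the job done as asked, in the order asked, and still so for the second after the job is handed in, with the robot touching nothing.
It also fails if it takes over 72 s, if anything falls off the work surface, if the arm or the gripper's body presses on something with over 40 N, if the wrist force passes 120 N, or if a joint passes its speed limit or range.

### The arm

A 7-joint arm with a two-finger parallel gripper is mounted at the origin on the work surface; the furniture and walls round the work are solid. World frame = base frame: x ahead of the robot, y to its left, z up, the work surface at z = 0. Lengths are in m, angles in rad, forces in N, time in s.
With the tool pointing down it reaches from about 0.35 to 0.9 m from the base axis. Payload 19.9 kg.
Tool frame: the origin (TCP) lies at the very end of the fingers, on their centre line; the grasp point (between the pads) lies 19 mm behind it (arm.tcp_to_grasp is the z of the grasp point in the tool frame, in m); z points along the fingers, y is the line along which they close (so a half turn about z gives the same grasp; the last joint's range is limited). The gripper opens to 94 mm and grips with 3 to 60 N. Pads are 16 mm wide; open, the fingers measure 119 mm over their backs; the gripper's body (75 mm by 177 mm) begins 78 mm behind the grasp point.
Start: joints at [-1.317, 0.417, -0.01, 1.614, 0.005, 1.111, -0.053], TCP at [0.182, 0.598, 0.174] pointing down, gripper open.
Joint ranges: [-2.81, 2.81], [-0.39, 2.02], [-1.27, 1.25], [0.06, 2.57], [-1.19, 4.33], [0.19, 2], [-2.82, 2.82]. Speed limits (rad/s): [1.89, 1.89, 2.39, 2.39, 3.01, 3.01, 3.01].

### API

Orientations are given as a unit quaternion [w, x, y, z].
In Python, from station import arm, eyes, job gives the robot as it stands.
- The arm moves only by the shell command python3 -m crank 'ROWS' [OPENING] [FORCE]. ROWS is JSON, a list of rows, each an object with "delta_pos": the shift along the world's x, y, z scaled (see below), a list of three; "twist": the turn about the world's z scaled (see below). In form: [{"delta_pos": [dx, dy, dz], "twist": twist}, ...]. A call has 1 to 20 rows; each row is the pose to reach, as a shift and turn from the pose commanded when the call began; what a row does not reach only later rows make up. The controller multiplies each number of a shift by 0.25 m and each number of a turn by pi/2 rad. A row lasts 1/8 s, in which the tool goes at most 62.5 mm and 10.7 degrees, less where a joint would pass 70% of its speed; a pose out of reach is approached as far as the arm can. A call with a number of a shift or a turn outside -1 to 1 is refused whole. A call with a gripper value outside its range is refused whole. OPENING is the closure, from 0 (fully open) to 1 (shut), set as the call begins (- or left out, the last holds). The fingers move at their own pace and stop on an object; FORCE is the grip in N (left out, the last holds). Time passes only in rows, so rows that repeat a pose let the fingers close. It gives the time, the measured TCP pose, the force, the opening and the grip force at its end, in the units of the state.
- arm.read_state(): the state, without advancing time (a new reading comes with each control period).
- eyes.capture(name): name is "scene" or "top" or "wrist"; returns a dict with "image" (480x640x3 uint8, blue, green, red), "fx", "fy", "cx", "cy" (pixels), "pose" (4x4, takes a point from camera to world coordinates). Camera axes: x right, y down, z forward; pixel columns grow to the right and rows downward; lengths in m; the calibration is good to about 2 mm. The wrist camera is an equidistant fisheye: a pixel r from the principal point sees the ray r / f radians off the axis. A picture is of the moment at which its call begins. There is no depth.
- job.job_done(): hands the job in; it is judged then, once.
The state is a dict: "clock": time; "joint_positions": joint angles; "dq": joint speeds; "joint_torque": joint torques, N m; "tcp_pos": TCP position; "tool_rot": TCP orientation; "force": force on the tool from outside, world axes, zero at the start; "ft_torque": the same for the moment, N m; "gripper_width": finger opening in m; "grip_force": force on a finger pad.
Only numpy, scipy, OpenCV 4.12 (cv2) and the standard library are available. Lean on these libraries where they do the work, as an engineer would, in place of code of your own. Each camera call takes 0.05 s, during which the arm holds its last target. There are 200 camera calls.

## Working session

There is one attempt and no reset: what is moved stays moved. The work goes in short steps, Python scripts to look and compute and a shell command to move; the robot and the scene stay as the last step left them, time stands still between calls to the robot, and variables do not carry over. Pictures are saved under pics/ and viewed, at most 10 in all, crops included, and the job is handed in when it is done.

```bash
mkdir -p pics; ls; python3 - <<'E'
from station import arm, eyes, job
import cv2,numpy as np
s=arm.read_state();print(s['clock'],s['tcp_pos'],s['tool_rot'],s['gripper_width'],arm.tcp_to_grasp)
for n in("top","scene"):
    c=eyes.capture(n);cv2.imwrite(f'pics/{n}0.png',c['image']);print(n,c['fx'],c['fy'],c['cx'],c['cy'],np.round(c['pose'],4).tolist())
E
```

```text
pics
0.0 [0.18147007 0.5976353  0.17332871] [-5.20475858e-05  1.46868202e-01  9.89155885e-01 -6.03344314e-04] 0.09400112864302296 -0.0188
top 490.4322074377627 490.4322074377627 326.66536373254604 234.58260157265033 [[-0.0111, -0.9945, 0.1039, 0.3694], [-0.9997, 0.0131, 0.0195, -0.0228], [-0.0207, -0.1037, -0.9944, 1.4242], [0.0, 0.0, 0.0, 1.0]]
scene 581.102607277708 581.102607277708 327.1384424998945 236.64262488233018 [[0.607, -0.5843, 0.5386, -0.2012], [-0.7945, -0.4597, 0.3967, -0.5348], [0.0158, -0.6688, -0.7433, 1.0718], [0.0, 0.0, 0.0, 1.0]]
```

View pics/top0.png

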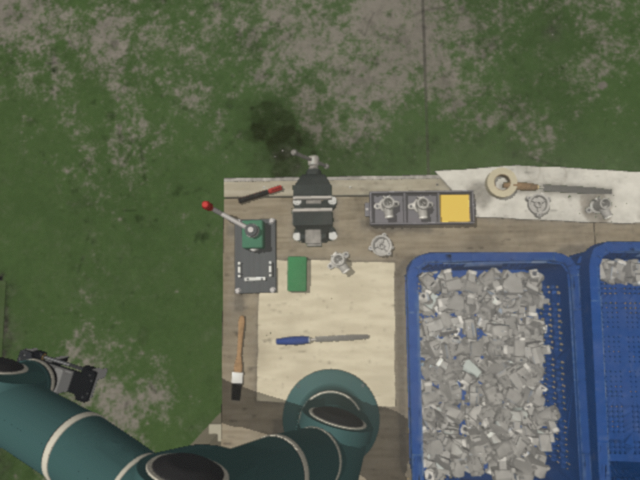

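View pics/scene0.png

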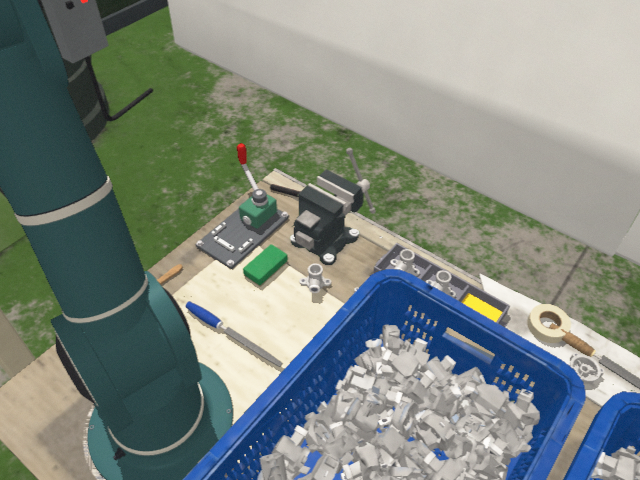

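The top view shows the raw elbow at (341,262), the press base at (256,256) with its block at (253,233), the lever knob at (207,205), the yellow liner at (455,208) and the sanding block at (297,273). The scene view shows the same layout.

```bash
cat > h.py <<'E'
from station import arm, eyes, job
import cv2,numpy as np
np.set_printoptions(precision=4,suppress=True)
def ray(c,u,v,fish=False):
    x=(u-c['cx'])/c['fx'];y=(v-c['cy'])/c['fy']
    if fish:
        r=np.hypot(x,y);k=np.sin(r)/max(r,1e-9);d=np.array([x*k,y*k,np.cos(r)])
    else: d=np.array([x,y,1.])
    P=np.array(c['pose']);return P[:3,3],P[:3,:3]@d
def onz(c,u,v,z,fish=False):
    o,d=ray(c,u,v,fish);return o+d*(z-o[2])/d[2]
def tri(a,b):
    A=0;B=0
    for o,d in(a,b):
        d=d/np.linalg.norm(d);M=np.eye(3)-np.outer(d,d);A=A+M;B=B+M@o
    return np.linalg.solve(A,B)
def mask(img,lo,hi):
    return cv2.inRange(cv2.cvtColor(img,cv2.COLOR_BGR2HSV),np.array(lo),np.array(hi))
def rect(m):
    cs,_=cv2.findContours(m,cv2.RETR_EXTERNAL,cv2.CHAIN_APPROX_NONE);return sorted([cv2.minAreaRect(k)+(cv2.contourArea(k),) for k in cs],key=lambda r:-r[3])[:3]
E
python3 - <<'E'
from h import *
c=eyes.capture('top');s=eyes.capture('scene');I=c['image']
for n,(u,v,z) in dict(elbow=(341,260,.05),blk=(253,233,.058),knob=(207,205,.13),hinge=(253,229,.1),vise=(313,205,.1)).items(): print(n,onz(c,u,v,z))
print('yellow');
for r in rect(mask(I,(20,120,120),(35,255,255)))[:1]:
    print(r,[onz(c,*p,.013) for p in cv2.boxPoints(r[:3])],onz(c,*r[0],.013))
for img,cc in((I,c),(s['image'],s)):
  m=cv2.bitwise_or(mask(img,(0,150,80),(6,255,255)),mask(img,(174,150,80),(180,255,255)))
  print('red',rect(m))
out=np.vstack([np.hstack([cv2.resize(I[y:y+h,x:x+w],(400,300),interpolation=cv2.INTER_CUBIC) for x,y,w,h in r]) for r in [((310,235,64,48),(195,195,100,75)),((220,235,80,60),(360,170,128,96))]])
cv2.imwrite('pics/crop1.png',out)
E
```

```text
elbow [ 0.4409 -0.0352  0.05  ]
blk [0.5194 0.2111 0.058 ]
knob [0.5887 0.323  0.13  ]
hinge [0.5257 0.2039 0.1   ]
vise [0.5896 0.0396 0.1   ]
yellow
((454.3136901855469, 207.96986389160156), (26.98150062561035, 28.535991668701172), 87.87889862060547, 716.0) [array([ 0.628 , -0.3243,  0.013 ]), array([ 0.6299, -0.4068,  0.013 ]), array([ 0.551 , -0.4064,  0.013 ]), array([ 0.5491, -0.3244,  0.013 ])] [ 0.5894 -0.3655  0.013 ]
red [((206.5, 205.0), (8.0, 9.0), 90.0, 55.5), ((274.4383544921875, 188.83560180664062), (2.808987855911255, 11.70411491394043), 69.44395446777344, 14.0)]
red [((241.0, 153.0), (20.0, 8.0), 90.0, 126.5), ((84.0, 1.0), (2.0, 6.0), 90.0, 9.0)]
```

View pics/crop1.png

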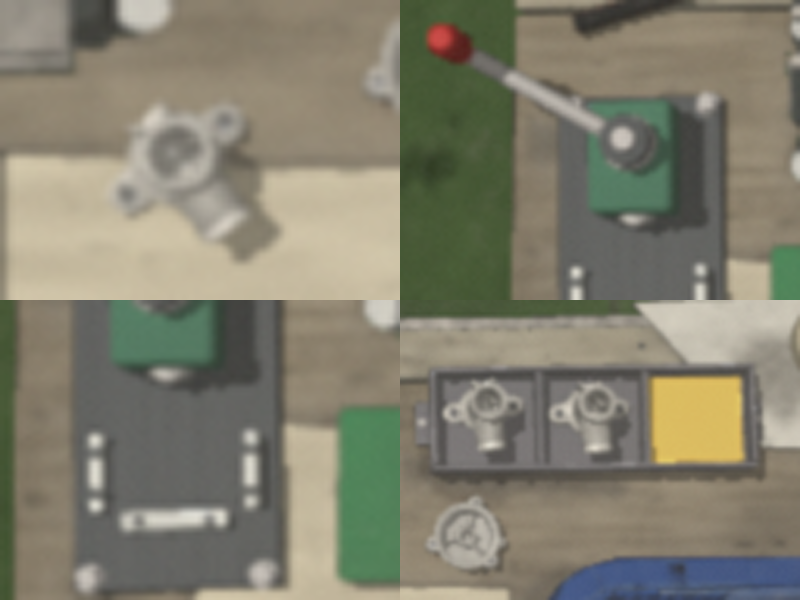

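```bash
R='{"delta_pos":[0.9,-1,0.4],"twist":0.19}'; true
python3 -m crank '[{"delta_pos":[0.9,-1,0.4],"twist":0.19},{"delta_pos":[0.9,-1,0.4],"twist":0.19},{"delta_pos":[0.9,-1,0.4],"twist":0.19},{"delta_pos":[0.9,-1,0.4],"twist":0.19},{"delta_pos":[0.9,-1,0.4],"twist":0.19},{"delta_pos":[0.9,-1,0.4],"twist":0.19},{"delta_pos":[0.9,-1,0.4],"twist":0.19},{"delta_pos":[0.9,-1,0.4],"twist":0.19}]' 0 30
python3 -m crank '[{"delta_pos":[0,-0.6,0],"twist":0},{"delta_pos":[0,-0.6,0],"twist":0},{"delta_pos":[0,-0.6,0],"twist":0},{"delta_pos":[0,-0.6,0],"twist":0},{"delta_pos":[0,-0.6,0],"twist":0}]'
python3 - <<'E'
from h import *
c=eyes.capture('wrist');cv2.imwrite('pics/w1.png',c['image']);print(c['fx'],c['cx'],c['cy'],np.array(c['pose']))
E
```

```text
clock: 1.2
tcp_pos: [0.406, 0.3485, 0.2736]
tool_rot: [-0.0, -0.002, 1.0, -0.0]
force: [0.0, 0.2, -0.7]
gripper_width: 0.094
grip_force: 0.0
clock: 1.82
tcp_pos: [0.4061, 0.1995, 0.2737]
tool_rot: [-0.0, -0.003, 1.0, -0.0]
force: [0.1, 0.3, -0.7]
gripper_width: 0.094
grip_force: 0.0
371.64829954431775 310.74195491682394 242.55848708575016 [[-0.005   0.9656  0.26    0.3312]
 [ 1.      0.0049  0.0011  0.1995]
 [-0.0003  0.26   -0.9656  0.4854]
 [ 0.      0.      0.      1.    ]]
```

View pics/w1.png

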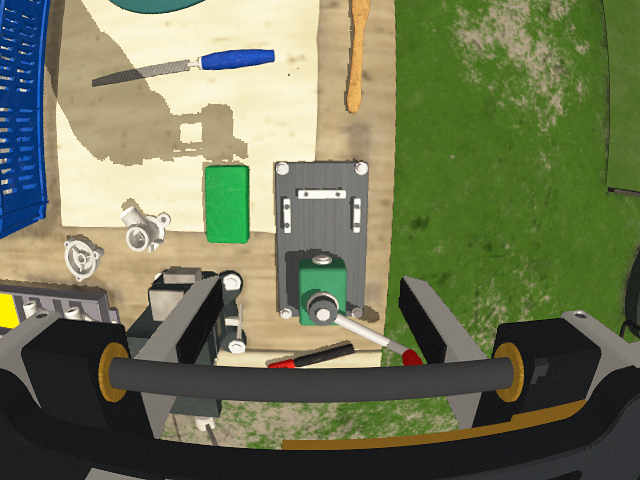

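The wrist view shows the nest clearly: the rails at (286,215) and (356,215), the fence at (321,195), the base plate from (276,162) to (368,318), the hub at (322,308) and the raw elbow at (142,230).

```bash
python3 - <<'E'
from h import *
c=eyes.capture('wrist');I=c['image'];w=lambda u,v,z:onz(c,u,v,z,True)
m=mask(I,(0,0,170),(180,60,255));sub=np.zeros_like(m);sub[185:240,278:366]=m[185:240,278:366]
for r in rect(sub): print('white',r[0],r[1],r[2],r[3],w(*r[0],.022))
R=[r for r in rect(sub)]
m=mask(I,(50,80,30),(85,255,255));s2=np.zeros_like(m);s2[248:330,290:352]=m[248:330,290:352]
r=rect(s2)[0];print('block',r[:3],w(*r[0],.058))
m=mask(I,(20,0,30),(180,90,140));s3=np.zeros_like(m);s3[158:322,270:372]=m[158:322,270:372]
s3=cv2.morphologyEx(s3,cv2.MORPH_CLOSE,np.ones((5,5)))
r=rect(s3)[0];print('base',r[1],[w(*p,.012) for p in cv2.boxPoints(r[:3])])
print('hub',w(322,308,.11))
t=eyes.capture('top');S=eyes.capture('scene')
print('knob',tri(ray(t,206.5,205),ray(S,241,153)))
x0,y0=95,190;cr1=cv2.resize(I[190:262,95:191],(640,480),interpolation=cv2.INTER_CUBIC);
cr2=cv2.resize(I[150:240,265:385],(640,480),interpolation=cv2.INTER_CUBIC)
cv2.imwrite('pics/crop2.png',cv2.resize(np.vstack([cr1,cr2]),(400*2,600*2))[:, :][::2,::2] if 0 else np.hstack([cv2.resize(cr1,(400,300)),cv2.resize(cr2,(400,300))]))
E
```

```text
white (321.5, 194.0) (8.0, 47.0) 90.0 374.0 [0.3928 0.2131 0.022 ]
white (287.0, 220.0) (24.0, 6.0) 90.0 114.0 [0.4263 0.1696 0.022 ]
white (357.0, 210.5) (25.0, 6.0) 90.0 114.0 [0.4134 0.2585 0.022 ]
block ((322.0, 291.5), (65.0, 48.0), 90.0) [0.5091 0.2142 0.058 ]
base (162.6648712158203, 94.213134765625) [array([0.3493, 0.1524, 0.012 ]), array([0.3465, 0.2721, 0.012 ]), array([0.5737, 0.2857, 0.012 ]), array([0.5759, 0.1509, 0.012 ])]
hub [0.5074 0.2128 0.11  ]
knob [0.5933 0.3314 0.1032]
```

View pics/crop2.png

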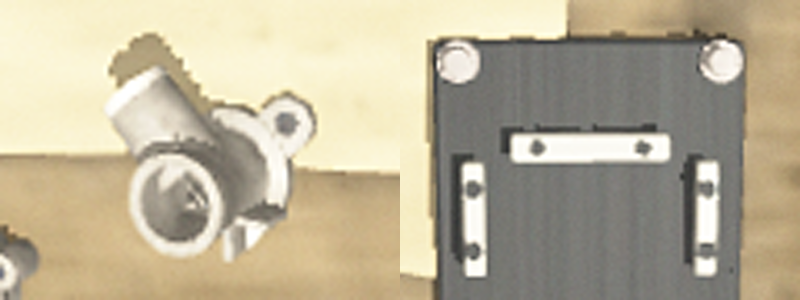

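```bash
python3 - <<'E'
from h import *
c=eyes.capture('wrist');w=lambda u,v,z:onz(c,u,v,z,True)
print('rails',w(291.1,215.8,.022),w(353.2,215.8,.022),'fence ends',w(298,194,.022),w(346,194,.022))
print('rail ends',w(287,198.6,.022),w(287,233.1,.022))
q=lambda x,y,z:w(95+x/4.1667,190+y/4.1667,z)
col=q(177,203,.053);tip=q(140,92,.035);lug=q(285,120,.009)
d=tip-col;print(col,tip,lug,np.degrees(np.arctan2(d[1],d[0])),np.hypot(*d[:2]))
d=lug-col;print(np.degrees(np.arctan2(d[1],d[0])),np.hypot(*d[:2]))
t=eyes.capture('top')
for n,u,v,z in(('col',338.5,259,.053),('lug1',330.5,265.7,.009),('lug2',346,254.5,.009),('tip',347.1,270.5,.035)):print(n,onz(t,u,v,z))
E
```

```text
rails [0.421  0.1742 0.022 ] [0.4206 0.2532 0.022 ] fence ends [0.3931 0.183  0.022 ] [0.3927 0.2433 0.022 ]
rail ends [0.399  0.1691 0.022 ] [0.4437 0.1687 0.022 ]
[ 0.4436 -0.0254  0.053 ] [ 0.4115 -0.0445  0.035 ] [ 0.4266 -0.004   0.009 ] -149.2654779749347 0.03738256129869937
128.4656817816259 0.02736938961383064
col [ 0.4436 -0.0283  0.053 ]
lug1 [ 0.4269 -0.0051  0.009 ]
lug2 [ 0.4587 -0.0503  0.009 ]
tip [ 0.4118 -0.0522  0.035 ]
```

```bash
python3 -m crank '[{"delta_pos":[0.15,-0.91,-0.3],"twist":0.39},{"delta_pos":[0.15,-0.91,-0.5],"twist":0.39},{"delta_pos":[0.15,-0.91,-0.6],"twist":0.39},{"delta_pos":[0.15,-0.91,-0.6],"twist":0.39},{"delta_pos":[0.15,-0.91,-0.6],"twist":0.39},{"delta_pos":[0.15,-0.91,-0.6],"twist":0.39}]'
python3 - <<'E'
from h import *
c=eyes.capture('wrist');I=c['image'];P=np.array(c['pose'])
def proj(p):
    q=P[:3,:3].T@(np.array(p)-P[:3,3]);r=np.hypot(q[0],q[1]);t=np.arctan2(r,q[2]);return c['cx']+c['fx']*t*q[0]/r,c['cy']+c['fy']*t*q[1]/r
u,v=map(int,proj((.4436,-.0278,.04)));print(u,v,P[:3,3])
y0=max(0,v-75);x0=max(0,u-100);print(x0,y0)
cv2.imwrite('pics/w2.png',cv2.resize(I[y0:y0+150,x0:x0+200],(800,600),interpolation=cv2.INTER_CUBIC))
E
```

```text
clock: 2.88
tcp_pos: [0.4427, -0.0325, 0.1218]
tool_rot: [-0.002, -0.301, 0.954, -0.0]
force: [-0.1, 0.5, -0.1]
gripper_width: 0.0941
grip_force: 0.0
314 242 [ 0.3822 -0.0752  0.3337]
214 167
```

View pics/w2.png

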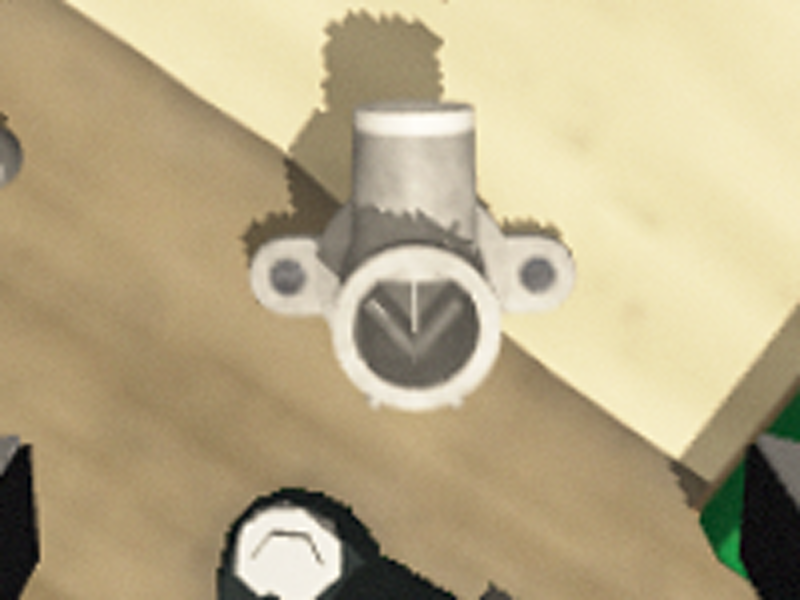

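The crop shows the elbow squarely between the open fingers: the collar at crop (414,328), the lugs at (287,277) and (538,273), and the tube pointing up.

```bash
python3 - <<'E'
from h import *
c=eyes.capture('wrist');w=lambda u,v,z:onz(c,u,v,z,True)
s=arm.read_state();print(s['tcp_pos'],np.array(c['pose'])[:3,3])
print(w(214+414/4,167+328/4,.053));a=w(214+287/4,167+277/4,.009);b=w(214+538/4,167+273/4,.009)
print((a+b)/2,np.degrees(np.arctan2(*(a-b)[1::-1])),np.hypot(*(a-b)[:2]))
E
```

```text
[ 0.4441 -0.0294  0.1238] [ 0.3827 -0.0736  0.3348]
[ 0.4455 -0.0228  0.053 ]
[ 0.4453 -0.0223  0.009 ] -53.93443053709871 0.0568222889516325
```

```bash
python3 -m crank '[{"delta_pos":[0.005,0.014,-0.2],"twist":0.012},{"delta_pos":[0.005,0.014,-0.396],"twist":0.012},{"delta_pos":[0.005,0.014,-0.396],"twist":0.012},{"delta_pos":[0.005,0.014,-0.396],"twist":0.012}]'
python3 -m crank '[{"delta_pos":[0,0,0],"twist":0},{"delta_pos":[0,0,0],"twist":0},{"delta_pos":[0,0,0],"twist":0},{"delta_pos":[0,0,0],"twist":0},{"delta_pos":[0,0,0],"twist":0}]' 1 30
```

```text
clock: 3.48
tcp_pos: [0.4465, -0.0254, 0.0267]
tool_rot: [0.001, -0.313, 0.95, -0.0]
force: [0.7, 0.4, -0.0]
gripper_width: 0.0947
grip_force: 0.0
clock: 4.1
tcp_pos: [0.4454, -0.026, 0.025]
tool_rot: [0.0, -0.312, 0.95, -0.0]
force: [-0.5, -1.0, -0.5]
gripper_width: 0.0475
grip_force: 0.0
```

```bash
python3 -m crank '[{"delta_pos":[0,0,0],"twist":0},{"delta_pos":[0,0,0],"twist":0},{"delta_pos":[0,0,0],"twist":0},{"delta_pos":[0,0,0],"twist":0}]' 1 30
```

```text
clock: 4.6
tcp_pos: [0.4453, -0.026, 0.0249]
tool_rot: [-0.0, -0.312, 0.95, -0.0]
force: [0.1, -0.2, 0.7]
gripper_width: 0.0075
grip_force: 0.0
```

```bash
python3 - <<'E'
from h import *
c=eyes.capture('wrist');cv2.imwrite('pics/w3.png',c['image'][140:440,100:540]);print(arm.read_state()['gripper_width'])
E
```

```text
0.0037139121018604795
```

View pics/w3.png

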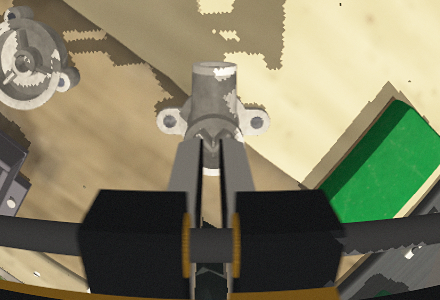

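The view shows the fingers nearly shut on the pad side of the collar, with the casting still upright ahead of them: lugs at image (271,261) and (356,261).

```bash
python3 - <<'E'
from h import *
c=eyes.capture('wrist');P=np.array(c['pose']);w=lambda u,v,z:onz(c,u,v,z,True)
def proj(p):
    q=P[:3,:3].T@(np.array(p)-P[:3,3]);r=np.hypot(q[0],q[1]);t=np.arctan2(r,q[2]);return c['cx']+c['fx']*t*q[0]/r-100,c['cy']+c['fy']*t*q[1]/r-140
s=arm.read_state();t=s['tcp_pos'];print(t,P[:3,3]-t,'tcp px',proj(t),'grasp',proj(t+[0,0,.019]))
a=w(271,261,.009);b=w(356,261,.009);print(a,b,(a+b)/2,np.degrees(np.arctan2(*(a-b)[1::-1])),np.hypot(*(a-b)[:2]))
x=(a-b)/np.hypot(*(a-b)[:2]);print('offset along/normal',(t-(a+b)/2)@[x[0],x[1],0],(t-(a+b)/2)@[-x[1],x[0],0])
cv2.imwrite('pics/w4.png',cv2.resize(c['image'][190:340,230:400],(680,600),interpolation=cv2.INTER_CUBIC))
E
```

```text
[ 0.4454 -0.026   0.0249] [-0.0603 -0.0445  0.2116] tcp px (np.float64(210.91133589917212), np.float64(131.2123464692324)) grasp (np.float64(210.9219497234543), np.float64(142.6176881471584))
[ 0.4596 -0.0475  0.009 ] [ 0.4271 -0.0033  0.009 ] [ 0.4433 -0.0254  0.009 ] -53.66570780421561 0.054917311466921664
offset along/normal 0.0016929023360641802 0.0012789853887834957
```

View pics/w4.png

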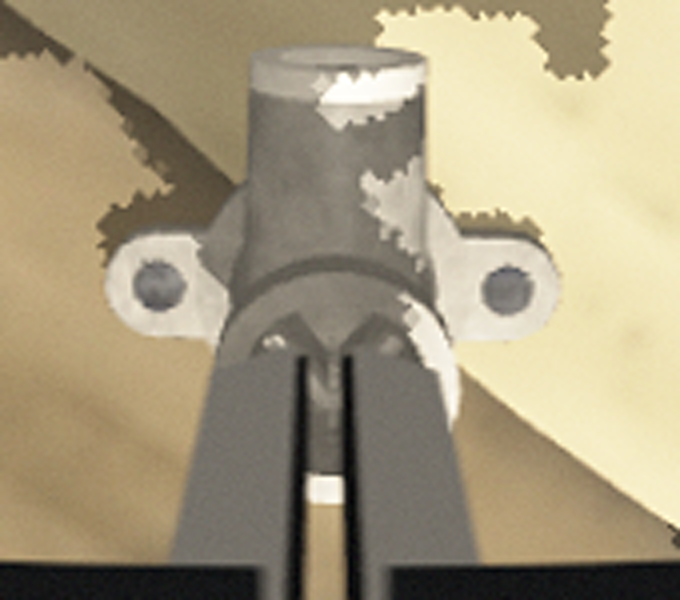

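The crop shows both fingertips lying over the collar's rim, at crop (215..437,355), instead of around it. The real tips are therefore higher than the reported TCP, so I'll work out by how much.

```bash
python3 - <<'E'
from h import *
c=eyes.capture('wrist');P=np.array(c['pose']);s=arm.read_state();t=s['tcp_pos']
def proj(p):
    q=P[:3,:3].T@(np.array(p)-P[:3,3]);r=np.hypot(q[0],q[1]);th=np.arctan2(r,q[2]);return np.array([c['cx']+c['fx']*th*q[0]/r,c['cy']+c['fy']*th*q[1]/r])
d=(P[:3,3]-t);d[2]=0;d/=np.linalg.norm(d);n=np.array([-d[1],d[0],0])
print(s['gripper_width'],s['force'],s['joint_positions'])
for h in(0,.01,.02,.03,.04):print(h,[np.r_[proj(t+[0,0,h]+d*e),np.ptp([proj(t+[0,0,h]+d*e+k*n)[0] for k in(-.0144,.0144)])].round(1) for e in(0,.008,.011)])
print('seen row 278.7 width 55.5')
E
python3 -m crank '[{"delta_pos":[0,0,0],"twist":0},{"delta_pos":[0,0,0],"twist":0},{"delta_pos":[0,0,0],"twist":0},{"delta_pos":[0,0,0],"twist":0},{"delta_pos":[0,0,0],"twist":0}]' 0 30
```

```text
0.0008893641375113849 [ 0.3792  0.9887 -0.2502] [-0.3552  0.3478  0.3983  2.1767 -0.219   0.6539  2.4022]
0 [array([310.9, 271.2,  47.7]), array([310.9, 258.5,  48.2]), array([310.9, 253.7,  48.4])]
0.01 [array([310.9, 276.9,  49.8]), array([310.9, 263.8,  50.3]), array([310.9, 258.8,  50.5])]
0.02 [array([310.9, 283.2,  52. ]), array([310.9, 269.6,  52.7]), array([310.9, 264.4,  52.9])]
0.03 [array([310.9, 290.1,  54.5]), array([310.9, 275.9,  55.3]), array([310.9, 270.5,  55.5])]
0.04 [array([310.9, 297.7,  57.3]), array([310.9, 282.9,  58.1]), array([310.9, 277.2,  58.4])]
seen row 278.7 width 55.5
clock: 5.38
tcp_pos: [0.4453, -0.026, 0.0249]
tool_rot: [0.0, -0.312, 0.95, -0.0]
force: [0.2, -0.6, 0.2]
gripper_width: 0.0471
grip_force: 0.0
```

The seen row and width fit tips about 33 mm above the reported TCP (about 28 mm at least, since they passed over the collar). I'll finish opening, go 31 mm lower in two steps while watching the force, and grip again.

```bash
python3 -m crank '[{"delta_pos":[0,0,0],"twist":0},{"delta_pos":[0,0,0],"twist":0},{"delta_pos":[0,0,0],"twist":0},{"delta_pos":[0,0,0],"twist":0}]' 0
python3 -m crank '[{"delta_pos":[0,0,-0.06],"twist":0},{"delta_pos":[0,0,-0.08],"twist":0},{"delta_pos":[0,0,-0.08],"twist":0}]'
```

```text
clock: 5.88
tcp_pos: [0.4453, -0.026, 0.0249]
tool_rot: [0.0, -0.312, 0.95, -0.0]
force: [0.3, -0.6, 0.3]
gripper_width: 0.087
grip_force: 0.0
clock: 6.25
tcp_pos: [0.4448, -0.0261, 0.0043]
tool_rot: [-0.001, -0.312, 0.95, 0.0]
force: [-0.5, -0.2, 0.1]
gripper_width: 0.0943
grip_force: 0.0
```

```bash
python3 -m crank '[{"delta_pos":[0,0,-0.04],"twist":0},{"delta_pos":[0,0,-0.044],"twist":0},{"delta_pos":[0,0,-0.044],"twist":0}]'; python3 -m crank '[{"delta_pos":[0,0,0],"twist":0},{"delta_pos":[0,0,0],"twist":0},{"delta_pos":[0,0,0],"twist":0},{"delta_pos":[0,0,0],"twist":0},{"delta_pos":[0,0,0],"twist":0},{"delta_pos":[0,0,0],"twist":0},{"delta_pos":[0,0,0],"twist":0}]' 1 30
```

```text
clock: 6.62
tcp_pos: [0.4453, -0.026, -0.0062]
tool_rot: [-0.0, -0.312, 0.95, -0.0]
force: [-1.2, 0.3, -0.4]
gripper_width: 0.0941
grip_force: 0.0
clock: 7.5
tcp_pos: [0.4453, -0.026, -0.0061]
tool_rot: [0.0, -0.312, 0.95, -0.0]
force: [-0.5, -0.3, -0.3]
gripper_width: 0.0316
grip_force: 30.0
```

```bash
python3 -m crank '[{"delta_pos":[0,0,0.25],"twist":0},{"delta_pos":[0,0,0.45],"twist":0},{"delta_pos":[-0.08,0.2,0.45],"twist":-0.1},{"delta_pos":[-0.08,0.45,0.45],"twist":-0.2},{"delta_pos":[-0.08,0.7,0.45],"twist":-0.3},{"delta_pos":[-0.08,0.958,0.45],"twist":-0.404},{"delta_pos":[-0.08,0.958,0.4],"twist":-0.404},{"delta_pos":[-0.08,0.958,0.3],"twist":-0.404},{"delta_pos":[-0.08,0.958,0.3],"twist":-0.404},{"delta_pos":[-0.08,0.958,0.3],"twist":-0.404}]'
python3 - <<'E'
from h import *
c=eyes.capture('wrist');s=arm.read_state();print(s['tcp_pos'],s['grip_force'],s['gripper_width'],np.array(c['pose']))
cv2.imwrite('pics/w5.png',cv2.resize(c['image'][120:340,180:440],(780,600) if 0 else (709,600),interpolation=cv2.INTER_CUBIC))
E
```

```text
clock: 8.75
tcp_pos: [0.4257, 0.2131, 0.0696]
tool_rot: [0.0, 0.0, 1.0, -0.0]
force: [1.3, -0.9, -0.0]
gripper_width: 0.0315
grip_force: 30.0
[0.4258 0.2132 0.0698] 29.999750814212902 0.03171400237675384 [[ 0.0011  0.9655  0.2605  0.3506]
 [ 1.     -0.001  -0.0004  0.2135]
 [-0.0001  0.2605 -0.9655  0.2812]
 [ 0.      0.      0.      1.    ]]
```

View pics/w5.png

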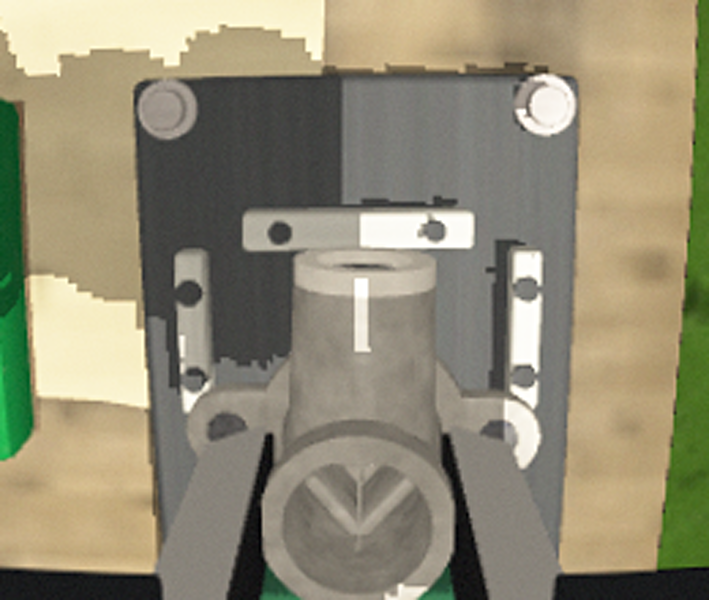

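The casting is held upright with its tube towards the fence, lug ends at crop x 188 and 542. The rails' inner faces are at crop x 212 and 510, and the fence at y 230.

```bash
python3 - <<'E'
from h import *
c=eyes.capture('wrist');k=709/260
w=lambda u,v,z:onz(c,180+u/k,120+v/(600/220),z,True)
a,b=w(212,330,.022),w(510,330,.022);print('rails',a,b,(a+b)/2)
a,b=w(243,230,.022),w(474,230,.022);print('fence',a,b,(a+b)/2, w(359,212,.022),w(359,247,.022))
a,b=w(188,428,.084),w(542,428,.084);print('lug ends',a,b,(a+b)/2)
a,b=w(227,428,.085),w(499,428,.085);print('holes',(a+b)/2,b-a)
print('collar',w(358,518,.129),'tube end',w(365,250,.118),w(295,275,.106),w(437,275,.106))
print('collar sides',w(262,518,.129),w(454,518,.129))
E
```

```text
rails [0.4196 0.175  0.022 ] [0.4197 0.2545 0.022 ] [0.4196 0.2148 0.022 ]
fence [0.3927 0.1841 0.022 ] [0.3928 0.2441 0.022 ] [0.3927 0.2141 0.022 ] [0.3881 0.2142 0.022 ] [0.3973 0.2142 0.022 ]
lug ends [0.4243 0.1782 0.084 ] [0.4245 0.2525 0.084 ] [0.4244 0.2153 0.084 ]
holes [0.4239 0.2149 0.085 ] [0.0001 0.0565 0.    ]
collar [0.4234 0.2138 0.129 ] tube end [0.3806 0.215  0.118 ] [0.3872 0.2027 0.106 ] [0.3873 0.2278 0.106 ]
collar sides [0.4235 0.1978 0.129 ] [0.4235 0.2297 0.129 ]
```

```bash
python3 -m crank '[{"delta_pos":[0,0,-0.12],"twist":0},{"delta_pos":[0,0,-0.2],"twist":0},{"delta_pos":[0,0,-0.265],"twist":0},{"delta_pos":[0,0,-0.265],"twist":0},{"delta_pos":[0,0,-0.265],"twist":0}]'
python3 -m crank '[{"delta_pos":[0,0,0],"twist":0},{"delta_pos":[0,0,0],"twist":0},{"delta_pos":[0,0,0],"twist":0},{"delta_pos":[0,0,0],"twist":0}]' 0.3
```

```text
clock: 9.48
tcp_pos: [0.4256, 0.2135, 0.0032]
tool_rot: [0.0, -0.0, 1.0, 0.0]
force: [-0.5, 0.4, -0.5]
gripper_width: 0.0318
grip_force: 30.0
clock: 9.98
tcp_pos: [0.4253, 0.2135, 0.0027]
tool_rot: [0.0, -0.0, 1.0, -0.0]
force: [-0.7, -0.5, 0.2]
gripper_width: 0.0649
grip_force: 0.0
```

```bash
python3 -m crank '[{"delta_pos":[0,0,0.15],"twist":0},{"delta_pos":[0,0,0.4],"twist":0},{"delta_pos":[0,0,0.65],"twist":0},{"delta_pos":[0.05,0.05,0.87],"twist":0},{"delta_pos":[0.25,0.15,0.87],"twist":0},{"delta_pos":[0.45,0.25,0.87],"twist":0},{"delta_pos":[0.65,0.4,0.87],"twist":0},{"delta_pos":[0.9,0.475,0.87],"twist":0},{"delta_pos":[0.9,0.475,0.65],"twist":0},{"delta_pos":[0.9,0.475,0.42],"twist":0},{"delta_pos":[0.9,0.475,0.23],"twist":0},{"delta_pos":[0.9,0.475,0.23],"twist":0},{"delta_pos":[0.9,0.475,0.23],"twist":0}]' 0.3
python3 - <<'E'
from h import *
c=eyes.capture('wrist');t=eyes.capture('top');s=arm.read_state();print(s['tcp_pos'],s['joint_positions'])
cv2.imwrite('pics/w6.png',np.hstack([cv2.resize(c['image'][100:400,120:520],(400,300)),cv2.resize(t['image'][180:300,190:350],(400,300),interpolation=cv2.INTER_CUBIC)]))
E
```

```text
clock: 11.6
tcp_pos: [0.6514, 0.3326, 0.0624]
tool_rot: [0.001, -0.0, 1.0, 0.0]
force: [0.4, -0.3, 0.6]
gripper_width: 0.0658
grip_force: 0.0
[0.6516 0.3329 0.063 ] [-0.7451  0.738   0.3687  1.4117 -0.285   1.041   1.2509]
```

View pics/w6.png

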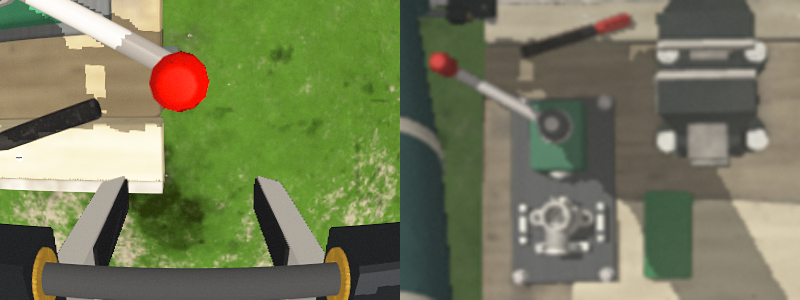

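The left half shows the red handle at wrist pixel (299,181), ahead of and between the still-open fingers. The right half shows the casting standing between the rails. That was my tenth picture, so from here I measure numerically only.

```bash
python3 - <<'E'
from h import *
c=eyes.capture('wrist');I=c['image']
m=cv2.bitwise_or(mask(I,(0,150,80),(6,255,255)),mask(I,(174,150,80),(180,255,255)))
for r in rect(m): print(r,onz(c,*r[0],.136,True))
E
python3 -m crank '[{"delta_pos":[0,0,0],"twist":0},{"delta_pos":[0,0,0],"twist":0},{"delta_pos":[0,0,0],"twist":0},{"delta_pos":[0,0,0],"twist":0},{"delta_pos":[-0.08,0,0],"twist":0},{"delta_pos":[-0.08,0,0],"twist":0}]' 1 20
```

```text
((298.2500305175781, 181.25), (57.27566146850586, 57.98276138305664), 45.0, 2632.0) [0.59   0.3284 0.136 ]
((96.48631286621094, 250.13014221191406), (19.077709197998047, 41.54961013793945), 69.44395446777344, 660.0) [0.6171 0.2393 0.136 ]
clock: 12.5
tcp_pos: [0.6295, 0.3328, 0.0603]
tool_rot: [-0.0, -0.001, 1.0, 0.0]
force: [-0.2, 0.2, 0.0]
gripper_width: 0.0094
grip_force: 0.0
```

```bash
python3 -m crank '[{"delta_pos":[-0.08,0,0],"twist":0},{"delta_pos":[-0.13,0.015,0],"twist":0},{"delta_pos":[-0.2,0.03,0],"twist":0},{"delta_pos":[-0.27,0.045,0],"twist":0},{"delta_pos":[-0.34,0.05,0],"twist":0},{"delta_pos":[-0.41,0.035,0],"twist":0},{"delta_pos":[-0.46,0.02,0],"twist":0},{"delta_pos":[-0.5,0.01,0],"twist":0},{"delta_pos":[-0.5,0.01,0],"twist":0}]' 1 20
python3 - <<'E'
from h import *
c=eyes.capture('wrist');I=c['image'];print(arm.read_state()['tcp_pos'])
m=cv2.bitwise_or(mask(I,(0,150,80),(6,255,255)),mask(I,(174,150,80),(180,255,255)))
for r in rect(m)[:2]:
  p=onz(c,*r[0],.136,True);print(r,p,np.degrees(np.arctan2(p[1]-.2148,p[0]-.5277))-61.3)
E
```

```text
clock: 13.62
tcp_pos: [0.5065, 0.3359, 0.0611]
tool_rot: [0.001, -0.0, 1.0, 0.001]
force: [6.7, 5.7, -1.6]
gripper_width: 0.0003
grip_force: 3.1
[0.5068 0.336  0.0611]
((315.0, 267.5), (73.0, 54.0), 90.0, 3083.5) [0.4782 0.3377 0.136 ] 50.62649218208338
((125.28462219238281, 393.2769775390625), (14.015924453735352, 34.481651306152344), 82.87498474121094, 316.0) [0.5476 0.2418 0.136 ] -7.684280045462444
```

```bash
python3 -m crank '[{"delta_pos":[-0.03,-0.01,0],"twist":0},{"delta_pos":[-0.05,-0.015,0],"twist":0},{"delta_pos":[-0.05,-0.015,0],"twist":0},{"delta_pos":[-0.05,-0.015,0],"twist":0}]'
python3 -m crank '[{"delta_pos":[-0.01,-0.005,0],"twist":0},{"delta_pos":[-0.016,-0.005,0],"twist":0},{"delta_pos":[-0.016,-0.005,0],"twist":0}]'
```

```text
clock: 14.18
tcp_pos: [0.4948, 0.3319, 0.0611]
tool_rot: [0.002, -0.0, 1.0, 0.001]
force: [6.8, 2.7, 0.1]
gripper_width: 0.0005
grip_force: 3.5
clock: 14.55
tcp_pos: [0.491, 0.3304, 0.0611]
tool_rot: [0.002, -0.0, 1.0, 0.001]
force: [7.0, 2.2, 1.0]
gripper_width: 0.0003
grip_force: 3.8
```

```bash
python3 -m crank '[{"delta_pos":[-0.012,-0.005,0],"twist":0},{"delta_pos":[-0.016,-0.005,0],"twist":0},{"delta_pos":[-0.016,-0.005,0],"twist":0}]'
python3 -m crank '[{"delta_pos":[-0.012,-0.003,0],"twist":0},{"delta_pos":[-0.012,-0.003,0],"twist":0},{"delta_pos":[-0.012,-0.003,0],"twist":0}]'
```

```text
clock: 14.92
tcp_pos: [0.4871, 0.3289, 0.0611]
tool_rot: [0.002, 0.0, 1.0, 0.001]
force: [8.6, 0.6, 0.1]
gripper_width: 0.0006
grip_force: 4.2
clock: 15.3
tcp_pos: [0.4865, 0.3286, 0.0613]
tool_rot: [0.004, 0.0, 1.0, 0.001]
force: [23.1, 5.9, -11.4]
gripper_width: 0.0004
grip_force: 11.5
```

The force jumped to 23 N with the position stalled, so the lever is at its stop. I'll back off along the arc.

```bash
python3 -m crank '[{"delta_pos":[0.08,0.03,0],"twist":0},{"delta_pos":[0.15,0.05,0],"twist":0},{"delta_pos":[0.22,0.06,0],"twist":0},{"delta_pos":[0.3,0.06,0],"twist":0},{"delta_pos":[0.38,0.05,0],"twist":0},{"delta_pos":[0.46,0.03,0],"twist":0},{"delta_pos":[0.54,0.02,0],"twist":0},{"delta_pos":[0.62,0.02,0],"twist":0},{"delta_pos":[0.68,0.02,0],"twist":0},{"delta_pos":[0.68,0.02,0],"twist":0}]' 
python3 - <<'E'
from h import *
c=eyes.capture('wrist');I=c['image'];print(arm.read_state()['tcp_pos'])
m=cv2.bitwise_or(mask(I,(0,150,80),(6,255,255)),mask(I,(174,150,80),(180,255,255)))
for r in rect(m)[:1]:
  p=onz(c,*r[0],.136,True);print(r,p,np.degrees(np.arctan2(p[1]-.2148,p[0]-.5277))-61.3)
E
```

```text
clock: 16.55
tcp_pos: [0.6528, 0.3322, 0.0598]
tool_rot: [0.0, 0.0, 1.0, -0.0]
force: [-0.3, 0.4, 0.6]
gripper_width: 0.0005
grip_force: 0.0
[0.652  0.3325 0.0599]
((299.5000305175781, 178.00001525878906), (58.689857482910156, 58.68986129760742), 45.0, 2712.0) [0.5899 0.3285 0.136 ] 0.026016844928307137
```

```bash
python3 -m crank '[{"delta_pos":[0,0,0.25],"twist":0},{"delta_pos":[0,0,0.5],"twist":0},{"delta_pos":[-0.05,-0.02,0.64],"twist":0},{"delta_pos":[-0.25,-0.15,0.64],"twist":0},{"delta_pos":[-0.5,-0.3,0.64],"twist":0},{"delta_pos":[-0.7,-0.4,0.64],"twist":0},{"delta_pos":[-0.934,-0.475,0.64],"twist":0},{"delta_pos":[-0.934,-0.475,0.5],"twist":0},{"delta_pos":[-0.934,-0.475,0.3],"twist":0},{"delta_pos":[-0.934,-0.475,0.3],"twist":0},{"delta_pos":[-0.934,-0.475,0.3],"twist":0}]' 0.2
python3 - <<'E'
from h import *
c=eyes.capture('wrist');I=c['image'];P=np.array(c['pose']);print(arm.read_state()['tcp_pos'])
g=cv2.cvtColor(I,cv2.COLOR_BGR2GRAY)
def proj(p):
    q=P[:3,:3].T@(np.array(p)-P[:3,3]);r=np.hypot(q[0],q[1]);t=np.arctan2(r,q[2]);return np.array([c['cx']+c['fx']*t*q[0]/r,c['cy']+c['fy']*t*q[1]/r])
ce=proj((.4182,.2145,.062));R=abs(proj((.4182,.2305,.062))-ce)[0];print('exp',ce,R)
x0,y0=(ce-60).astype(int);roi=cv2.medianBlur(g[y0:y0+120,x0:x0+120],3)
h=cv2.HoughCircles(roi,cv2.HOUGH_GRADIENT,1,20,param1=120,param2=15,minRadius=int(R*.6),maxRadius=int(R*1.2))
if h is not None:
  for k in h[0][:4]: print(k,onz(c,k[0]+x0,k[1]+y0,.062,True))
E
```

```text
clock: 17.98
tcp_pos: [0.4188, 0.2143, 0.1366]
tool_rot: [0.0, -0.0, 1.0, 0.0]
force: [0.5, 0.7, 0.7]
gripper_width: 0.075
grip_force: 0.0
[0.4191 0.2145 0.1368]
exp [310.524  239.1298] 20.0875720851368
[61.5 61.5 20.1] [0.4193 0.2153 0.062 ]
[35.5 42.5 16.7] [0.4038 0.1948 0.062 ]
```

```bash
python3 -m crank '[{"delta_pos":[0,0,-0.22],"twist":0},{"delta_pos":[0,0,-0.4],"twist":0},{"delta_pos":[0,0,-0.5],"twist":0},{"delta_pos":[0,0,-0.532],"twist":0},{"delta_pos":[0,0,-0.532],"twist":0}]'
python3 -m crank '[{"delta_pos":[0,0,0],"twist":0},{"delta_pos":[0,0,0],"twist":0},{"delta_pos":[0,0,0],"twist":0},{"delta_pos":[0,0,0],"twist":0},{"delta_pos":[0,0,0],"twist":0},{"delta_pos":[0,0,0],"twist":0}]' 1 30
```

```text
clock: 18.65
tcp_pos: [0.419, 0.2145, 0.0031]
tool_rot: [0.0, -0.0, 1.0, 0.0]
force: [0.1, -0.3, -0.2]
gripper_width: 0.0751
grip_force: 0.0
clock: 19.4
tcp_pos: [0.4184, 0.2141, 0.0022]
tool_rot: [0.0, -0.0, 1.0, -0.0]
force: [-0.2, 0.6, 2.4]
gripper_width: 0.0318
grip_force: 30.0
```

```bash
python3 -m crank '[{"delta_pos":[0,0,0.2],"twist":0},{"delta_pos":[0,0,0.45],"twist":0},{"delta_pos":[0,0,0.7],"twist":0},{"delta_pos":[0,-0.1,0.88],"twist":0},{"delta_pos":[0,-0.3,0.88],"twist":0},{"delta_pos":[0,-0.5,0.88],"twist":0},{"delta_pos":[0,-0.7,0.88],"twist":0},{"delta_pos":[0,-1,0.88],"twist":0},{"delta_pos":[0,-1,0.88],"twist":0}]'
python3 -m crank '[{"delta_pos":[0.1,-0.2,0],"twist":0},{"delta_pos":[0.2,-0.4,0],"twist":0},{"delta_pos":[0.3,-0.6,0],"twist":0},{"delta_pos":[0.4,-0.8,0],"twist":0},{"delta_pos":[0.5,-1,0],"twist":0},{"delta_pos":[0.6,-1,0],"twist":0},{"delta_pos":[0.712,-1,0],"twist":0},{"delta_pos":[0.712,-1,0],"twist":0}]'
python3 -m crank '[{"delta_pos":[0,-0.2,0],"twist":0},{"delta_pos":[0,-0.318,-0.1],"twist":0},{"delta_pos":[0,-0.318,-0.3],"twist":0},{"delta_pos":[0,-0.318,-0.5],"twist":0},{"delta_pos":[0,-0.318,-0.5],"twist":0},{"delta_pos":[0,-0.318,-0.5],"twist":0}]'
python3 - <<'E'
from h import *
c=eyes.capture('wrist');s=arm.read_state();print(s['tcp_pos'],s['gripper_width'],s['grip_force'],s['joint_positions'])
m=mask(c['image'],(20,120,100),(35,255,255));r=rect(m)[0];ys,xs=np.nonzero(m)
P=np.array([onz(c,u,v,.013,True) for u,v in zip(xs,ys)]);ok=(P[:,0]>.5)&(P[:,0]<.68)&(abs(P[:,1]+.3655)<.07);P=P[ok]
print(len(P),np.percentile(P,[0.5,99.5],axis=0))
E
```

```text
clock: 20.52
tcp_pos: [0.4178, -0.0392, 0.2223]
tool_rot: [0.0, 0.002, 1.0, 0.0]
force: [-0.1, 0.6, -0.8]
gripper_width: 0.0317
grip_force: 30.0
clock: 21.52
tcp_pos: [0.5978, -0.2847, 0.2208]
tool_rot: [-0.001, -0.001, 1.0, 0.0]
force: [-0.8, -0.3, -1.7]
gripper_width: 0.0312
grip_force: 30.0
clock: 22.28
tcp_pos: [0.5969, -0.3659, 0.0993]
tool_rot: [0.001, -0.0, 1.0, -0.001]
force: [0.6, 0.0, -1.2]
gripper_width: 0.0319
grip_force: 30.0
[ 0.5972 -0.3661  0.0997] 0.03169090614583357 29.999892619089223 [ 0.0307  0.7396  0.7544  1.4908 -0.5378  1.1231  2.4604]
6293 [[ 0.5503 -0.407   0.013 ]
 [ 0.6229 -0.3214  0.013 ]]
```

```bash
python3 -m crank '[{"delta_pos":[0,0.006,-0.15],"twist":0},{"delta_pos":[0,0.006,-0.28],"twist":0},{"delta_pos":[0,0.006,-0.35],"twist":0},{"delta_pos":[0,0.006,-0.382],"twist":0},{"delta_pos":[0,0.006,-0.382],"twist":0},{"delta_pos":[0,0.006,-0.382],"twist":0}]'
```

```text
clock: 23.08
tcp_pos: [0.5969, -0.3644, 0.0028]
tool_rot: [0.001, -0.0, 1.0, -0.0]
force: [0.9, 0.1, -1.6]
gripper_width: 0.0316
grip_force: 30.0
```

```bash
python3 -m crank '[{"delta_pos":[0,0,0],"twist":0},{"delta_pos":[0,0,0],"twist":0},{"delta_pos":[0,0,0],"twist":0},{"delta_pos":[0,0,0],"twist":0}]' 0.42
python3 -m crank '[{"delta_pos":[0,0,0.1],"twist":0},{"delta_pos":[0,0,0.25],"twist":0},{"delta_pos":[0,0,0.45],"twist":0},{"delta_pos":[-0.1,0,0.7],"twist":0},{"delta_pos":[-0.2,0,0.8],"twist":0},{"delta_pos":[-0.2,0,0.8],"twist":0},{"delta_pos":[-0.2,0,0.8],"twist":0}]'
python3 - <<'E'
from h import *
c=eyes.capture('wrist');I=c['image'];P=np.array(c['pose']);print(arm.read_state()['tcp_pos'])
g=cv2.cvtColor(I,cv2.COLOR_BGR2GRAY)
def proj(p):
    q=P[:3,:3].T@(np.array(p)-P[:3,3]);r=np.hypot(q[0],q[1]);t=np.arctan2(r,q[2]);return np.array([c['cx']+c['fx']*t*q[0]/r,c['cy']+c['fy']*t*q[1]/r])
for y,z in((-.3645,.063),(-.2675,.061),(-.1705,.061)):
  ce=proj((.598,y,z));R=np.linalg.norm(proj((.598,y+.016,z))-ce);x0,y0=(ce-40).astype(int)
  h=cv2.HoughCircles(cv2.medianBlur(g[y0:y0+80,max(x0,0):x0+80],3),cv2.HOUGH_GRADIENT,1,20,param1=120,param2=10,minRadius=int(R*.8),maxRadius=int(R*1.2))
  print('exp',ce,R,[] if h is None else [(k,onz(c,k[0]+max(x0,0),k[1]+y0,z,True)) for k in h[0][:2]])
m=mask(I,(20,120,100),(35,255,255));ys,xs=np.nonzero(m)
Q=np.array([onz(c,u,v,.013,True) for u,v in zip(xs,ys)]);Q=Q[(abs(Q[:,0]-.59)<.06)&(abs(Q[:,1]+.3655)<.06)]
print(len(Q),np.percentile(Q,[0.5,99.5],axis=0))
t=eyes.capture('top');m=mask(t['image'],(55,100,60),(85,255,200));s=np.zeros_like(m);s[245:300,280:315]=m[245:300,280:315];r=rect(s)[0];print('sanding',r[:3])
E
```

```text
clock: 23.58
tcp_pos: [0.5963, -0.364, 0.0017]
tool_rot: [0.0, -0.0, 1.0, -0.0]
force: [-0.4, 0.6, 0.0]
gripper_width: 0.0543
grip_force: 0.0
clock: 24.45
tcp_pos: [0.5467, -0.3636, 0.2022]
tool_rot: [0.0, -0.0, 1.0, 0.0]
force: [-0.1, 0.0, 0.2]
gripper_width: 0.0545
grip_force: 0.0
[ 0.5468 -0.3634  0.2015]
exp [309.4893 273.005 ] 15.957483487777433 [(array([41.5, 39.5, 12.4], dtype=float32), array([ 0.5975, -0.3635,  0.063 ])), (array([21.5, 16.5, 13.8], dtype=float32), array([ 0.5735, -0.3832,  0.063 ]))]
exp [403.7978 271.7226] 14.751489287614463 [(array([43.5, 42.5, 16.4], dtype=float32), array([ 0.6   , -0.2644,  0.061 ])), (array([38.5, 10.5, 11.8], dtype=float32), array([ 0.5658, -0.2723,  0.061 ]))]
exp [487.4532 270.0836] 12.342634443261032 [(array([41.5, 44.5,  9.6], dtype=float32), array([ 0.6032, -0.1683,  0.061 ])), (array([34.5, 16.5, 12.2], dtype=float32), array([ 0.5712, -0.1819,  0.061 ]))]
2934 [[ 0.5519 -0.407   0.013 ]
 [ 0.6297 -0.3213  0.013 ]]
sanding ((295.5, 271.5), (27.0, 13.0), 90.0)
```

```bash
python3 - <<'E'
from h import *
for I in(cv2.imread('pics/top0.png'),eyes.capture('top')['image']):
  m=mask(I,(55,60,30),(85,255,255));s=np.zeros_like(m);s[245:305,280:320]=m[245:305,280:320];print('sand',rect(s)[0][:3])
  m=cv2.bitwise_or(mask(I,(0,150,80),(6,255,255)),mask(I,(174,150,80),(180,255,255)));print('knob',rect(m)[0][:3])
E
```

```text
sand ((297.0, 273.5), (33.0, 18.0), 90.0)
knob ((206.5, 205.50003051757812), (9.899494171142578, 7.0710673332214355), 45.0)
sand ((297.0, 273.5), (33.0, 18.0), 90.0)
knob ((206.5, 205.0), (8.0, 9.0), 90.0)
```

```bash
python3 -c "
from station import job
print(job.job_done())"
```

```text
the job is handed in; nothing more can be done
None
```

I stamped the raw elbow in the press and stood it in the carrier's yellow-lined well; the lever is back home, the sanding block hasn't moved, and the job was handed in at about 25 s, with no verdict shown.

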